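Show an objective's front lens to the inspection camera

ROBOT

A 6-joint arm with a two-finger parallel gripper is mounted at the origin on the work surface. World frame = base frame: x ahead of the robot, y to its left, z up, the work surface at z = 0. Lengths are in m, angles in rad, forces in N, time in s.
With the tool pointing down it reaches from about 0.35 to 0.85 m from the base axis. Payload 8.1 kg.
Tool frame: the origin (TCP) lies at the very end of the fingers, on their centre line; the grasp point (between the pads) lies 19 mm behind it; z points along the fingers, y is the line along which they close (so a half turn about z gives the same grasp; the last joint's range is limited). The gripper opens to 93 mm and grips with 3 to 60 N. Pads are 15 mm wide; open, the fingers measure 128 mm over their backs; the gripper's body (75 mm by 188 mm) begins 65 mm behind the grasp point.
Start: joints at [1.047, 0.13, 1.488, -0, 1.523, -0.085], TCP at [0.255, 0.543, 0.219] pointing down, gripper open.
Joint ranges: [-2.96, 2.96], [-0.89, 2.26], [0.02, 2.5], [-1.34, 4.48], [0, 2.73], [-2.66, 2.66]. Speed limits (rad/s): [2.39, 2.39, 2.79, 3.14, 3.14, 3.14].

INTERFACE

Orientations are given as a rotation vector (axis times angle).
In Python, from bench import r gives the robot as it stands. Calls block until the motion is done:
- r.move_ptp(position, orientation): joint-space move of the TCP to a pose.
- r.move_linear(position, feed=0.15, rotation=None): straight line of the TCP; rotation=None keeps the orientation; feed is the mean speed in m/s.
- r.move_joints(angles): joint-space move.
- r.command_gripper(opening, squeeze=None): finger opening in m; squeeze is the grip in N (None keeps the last); returns when the fingers have stopped.
- r.pause(seconds).
- r.solve_ik(position, orientation): joint angles nearest the present ones, or None.
- r.get_state(): the state.
- r.snapshot(name): name is "scene" or "top" or "wrist"; returns the picture (420x560x3 uint8, red, green, blue); there is no depth.
- r.camera_model(name): a dict with "intrinsics" (3x3 intrinsics, pixels), "k1" (the pictures are not rectified: a ray, as slopes to the right and down, at radius r is drawn at 1 + k1 r^2 times it, then the intrinsics apply), "R" (3x3) and "t" (3): a world point X has camera coordinates R X + t; the wrist camera has in their place "hand_eye" (4x4, takes a point from camera to tool coordinates, whose origin is the TCP and whose axes are the flange's). Camera axes: x right, y down, z forward; pixel columns grow to the right and rows downward; lengths in m; the calibration is good to about 2 mm. A picture is of the moment at which its call begins: read the wrist's pose just before it. camera_model takes no time and is no camera call.
A pose or a line that the arm cannot do raises r.MotionError and nothing moves.
- r.finish_job(): hands the job in; it is judged then, once.
The state is a dict: "time": time; "qpos": joint angles; "qd": joint speeds; "joint_efforts": joint torques, N m; "eef_pos": TCP position; "tcp_rot": TCP orientation; "contact_force": force on the tool from outside, world axes, zero at the start; "wrist_torque": the same for the moment, N m; "width": finger opening in m; "finger_force": force on a finger pad.
Only numpy, scipy, OpenCV 4.12 (cv2) and the standard library are available. Lean on these libraries where they do the work, as an engineer would, in place of code of your own. Each camera call takes 0.05 s, during which the arm holds its last target. There are 200 camera calls.

TASK

Take the longest of the three microscope objectives out of the storage block and hold it in the air over the small inspection camera so that its front lens (the tapered end, down in the well) looks straight into the camera's lens, centred on it and level with the tip of the thin gauge rod beside it, 60 mm from the camera's lens. Do not let the objective touch the camera, and leave the camera, the block's other objectives and the things nearby where they are. Finish while holding it there, still and gripped: do not put it down or let go.

Things in the scene. Friction and masses are not known exactly. Their poses are not given: they have to be found in the camera images.
- obj_long: longest objective, 66 mm, about 130 g. Origin: centre of its front lens (tapered end, at the bottom in the well); z runs along the barrel to the threaded end. From the origin along z: 0-14 mm taper, 10 to 24 mm diameter; 14-60 mm plain round 24 mm barrel (grip here); 60-66 mm thread, 20 mm diameter. In the well the lowest 20 mm are hidden, 46 mm stand above the block
- obj_mid: the middle objective, same shape and materials, 53 mm long (33 mm above the block); origin and axes as for the longest. To be left in its well
- obj_short: the shortest objective, same shape, 42 mm long (22 mm above the block); origin and axes as for the longest. To be left in its well
- stand: black storage block fixed to the bench, 62 x 180 x 28 mm (its x, y, z); origin at the centre of its underside, z up. Three round wells in a row along its y axis at -56, 0 and +56 mm, 26.5 mm wide, 20 mm deep from the top; any objective may be in any well. Free bench along both long sides
- camera: inspection camera: steel foot 110 x 120 x 12 mm fixed to the bench, white yoke 66 mm high, 94 mm wide over its knobs, with the head on a stiff tilt pivot 52 mm above the bench. Origin at the centre of the foot's underside, z up. The head leans from upright towards the foot's -x side (roughly towards the robot) by 17 to 32 degrees
- cam_lens (a point): centre of the camera head's front glass. Its z axis is the direction in which the camera looks: upwards, leaning towards the robot. The head is a white cylinder 44 mm in diameter with a black lens barrel of 37 mm; the glass is 55 mm from the tilt pivot
- focus (a point): the point in the air on the camera's axis, 60 mm out from the glass, where the objective's front lens belongs; same axes as cam_lens. A thin gauge rod (4 mm) fixed to the head runs parallel to the axis, 42 mm to the side (the head's +y), and its tip is level with this point
- slide_box: closed grey box for slides, 87 x 102 x 34 mm, loose on the bench beyond the work; origin at the centre of its underside. Bystander
- jar: amber glass jar with a black lid, 56 mm in diameter, 75 mm high, loose on the bench; origin at the centre of its underside. Bystander

How it is judged:
By the outcome, as a careful person would: the job done as asked, in the order asked, and still so for the second after the job is handed in, while the arm keeps its last pose, push and grip.
It also fails if it takes over 38 s, if anything falls off the work surface, if the arm or the gripper's body presses on something with over 40 N, if the wrist force passes 120 N, or if a joint passes its speed limit or range.

## Working session

There is one attempt and no reset: what is moved stays moved. The work goes in short steps, each a Python script; the robot and the scene stay as the last script left them, time stands still between calls to the robot, and variables do not carry over. Pictures are saved under pics/ and viewed, at most 10 in all, crops included, and the job is handed in when it is done.

```bash
mkdir -p pics
cat > h.py <<'E'
from bench import r
import numpy as np, cv2
from scipy.spatial.transform import Rotation as Ro
def save(n,im): cv2.imwrite(f'pics/{n}.png',cv2.cvtColor(im,cv2.COLOR_RGB2BGR))
def cam(name,st=None):
    m=r.camera_model(name); K=np.array(m['intrinsics'])
    if 'hand_eye' in m:
        st=st or r.get_state(); H=np.array(m['hand_eye']); Rt=Ro.from_rotvec(st['tcp_rot']).as_matrix()
        Rwc=Rt@H[:3,:3]; C=Rt@H[:3,3]+np.array(st['eef_pos'])
    else:
        Rwc=np.array(m['R']).T; C=-Rwc@np.array(m['t'])
    return K,m['k1'],Rwc,C
def ray(c,u,v):
    K,k1,R,C=c; d=np.linalg.inv(K)@[u,v,1]; x=d[:2].copy()
    for _ in range(20): x=d[:2]/(1+k1*(x@x))
    w=R@[x[0],x[1],1]; return C,w/np.linalg.norm(w)
def plane(c,u,v,z):
    C,d=ray(c,u,v); return C+d*(z-C[2])/d[2]
def proj(c,X):
    K,k1,R,C=c; p=R.T@(np.array(X)-C); x=p[:2]/p[2]; x=x*(1+k1*(x@x)); return (K@[x[0],x[1],1])[:2]
def tri(*rays):
    A=np.zeros((3,3));b=np.zeros(3)
    for C,d in rays: P=np.eye(3)-np.outer(d,d);A+=P;b+=P@C
    X=np.linalg.solve(A,b); return X,[np.linalg.norm((np.eye(3)-np.outer(d,d))@(X-C)) for C,d in rays]
E
python3 - <<'E'
from h import *
for n in('scene','top','wrist'):
    save(n,r.snapshot(n)); c=cam(n); print(n,c[0].round(1).tolist(),c[1],c[2].round(3).tolist(),c[3].round(3))
print(r.get_state())
a=cv2.imread('pics/scene.png');b=cv2.imread('pics/top.png')
E
```

```text
scene [[476.5, 0.0, 280.6], [0.0, 476.5, 208.8], [0.0, 0.0, 1.0]] -0.02393637667869508 [[0.855, 0.293, -0.429], [0.519, -0.457, 0.722], [0.016, -0.84, -0.543]] [ 1.077 -0.676  0.718]
top [[515.1, 0.0, 275.3], [0.0, 515.1, 217.8], [0.0, 0.0, 1.0]] -0.004008646127916796 [[-0.009, -0.984, 0.18], [-1.0, 0.013, 0.017], [-0.02, -0.179, -0.984]] [0.357 0.08  1.479]
wrist [[340.0, 0.0, 277.4], [0.0, 340.0, 205.5], [0.0, 0.0, 1.0]] 0.01731615351667656 [[0.424, 0.872, 0.242], [0.905, -0.409, -0.115], [-0.001, 0.268, -0.963]] [0.187 0.574 0.384]
{'time': 0.15, 'qpos': array([ 1.04659682e+00,  1.30960976e-01,  1.48902714e+00,  1.41027878e-05,
        1.52296123e+00, -8.54012823e-02]), 'qd': array([ 0.00059433, -0.00325776, -0.00222261, -0.00102304,  0.00164807,
       -0.00109714]), 'joint_efforts': array([ 1.47020415e-03, -5.60477149e+01, -4.92334628e+01,  7.69303855e-02,
        3.06748599e-02, -9.93496724e-05]), 'eef_pos': array([0.25467558, 0.54280392, 0.21784545]), 'tcp_rot': array([-6.83655583e-01, -3.06587229e+00,  2.02595500e-03]), 'contact_force': array([ 0.60930267, -0.81137852,  0.29157202]), 'wrist_torque': array([ 0.00498187, -0.0398833 ,  0.0500731 ]), 'finger_force': 0.0, 'width': 0.09301681520282364}
```

View pics/scene.png

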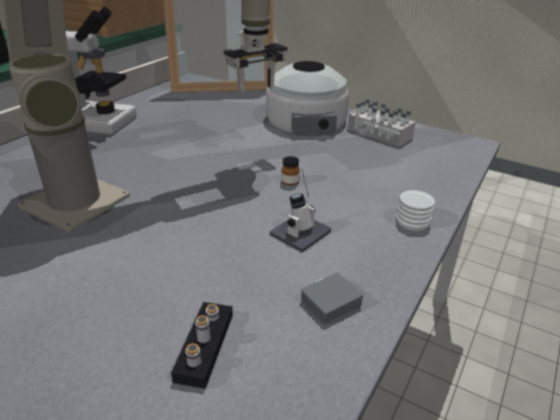

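View pics/top.png

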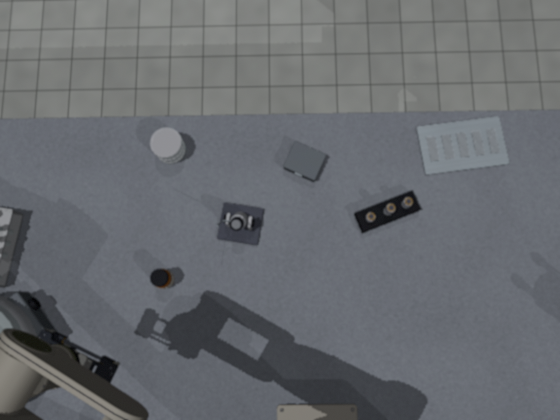

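Scene: block lower left with objectives at about (193,355), (203,328) and (212,312); camera at (300,220), jar at (290,170), slide box at (332,298). Top: block centred at (388,211), wells at (371,216), (391,209) and (407,202); camera foot at (241,224). I'll go closer with the wrist camera.

Run:
```python
from h import *
c=cam('top'); s=cam('scene')
for n,u,v,z in[('stand',388,211,.028),('w1',371,216,.05),('w2',391,209,.05),('w3',407,202,.05),('foot',241,224,.012),('head',236,224,.1),('jar',160,278,.075),('box',306,161,.034)]:
    print(n,plane(c,u,v,z).round(3))
H=np.array(r.camera_model('wrist')['hand_eye']);print(H.round(3))
# view poses: tool down, camera looks at target
def look(t,yaw,h):
    Rt=(Ro.from_euler('z',yaw)*Ro.from_euler('x',np.pi)).as_matrix()
    d=Rt@H[:3,2]; o=Rt@H[:3,3]
    # tcp height h
    cz=h+o[2]; k=(cz-t[2])/-d[2]
    p=np.array(t)-k*d-o; p[2]=h
    return p,Ro.from_matrix(Rt).as_rotvec()
b=plane(c,388,211,.028); 
for t,h in ((b,.14),(plane(c,236,224,.08),.25)):
  for yaw in np.arange(-np.pi,np.pi,np.pi/4):
    p,o=look(np.r_[t[:2],.06],yaw,h); q=r.solve_ik(p,o); print(h,round(yaw,2),p.round(3),None if q is None else np.round(q,2))
```

```text
stand [ 0.638 -0.216  0.028]
w1 [ 0.62  -0.163  0.05 ]
w2 [ 0.639 -0.22   0.05 ]
w3 [ 0.659 -0.266  0.05 ]
foot [0.608 0.206 0.012]
head [0.594 0.212 0.1  ]
jar [0.451 0.421 0.075]
box [0.788 0.015 0.034]
[[ 0.    -0.963 -0.268  0.075]
 [ 1.     0.     0.    -0.001]
 [-0.    -0.268  0.963 -0.167]
 [ 0.     0.     0.     1.   ]]
0.14 -3.14 [ 0.644 -0.215  0.14 ] [-0.4   0.39  1.33  0.    1.42 -1.97]
0.14 -2.36 [ 0.642 -0.211  0.14 ] None
0.14 -1.57 [ 0.637 -0.21   0.14 ] None
0.14 -0.79 [ 0.633 -0.212  0.14 ] [-0.4   0.36  1.37 -0.    1.42  1.96]
0.14 0.0 [ 0.632 -0.217  0.14 ] [-0.41  0.36  1.37 -0.    1.42  1.16]
0.14 0.79 [ 0.634 -0.221  0.14 ] [-0.41  0.37  1.36 -0.    1.42  0.37]
0.14 1.57 [ 0.639 -0.222  0.14 ] [-0.41  0.38  1.34  0.    1.42 -0.41]
0.14 2.36 [ 0.643 -0.22   0.14 ] [-0.4   0.39  1.33  0.    1.42 -1.19]
0.25 -3.14 [0.572 0.215 0.25 ] [ 0.28  0.15  1.41  0.    1.58 -1.3 ]
0.25 -2.36 [0.579 0.197 0.25 ] [ 0.24  0.15  1.41  0.    1.58 -2.11]
0.25 -1.57 [0.596 0.189 0.25 ] None
0.25 -0.79 [0.614 0.196 0.25 ] [ 0.23  0.24  1.31 -0.    1.59  2.59]
0.25 0.0 [0.622 0.213 0.25 ] [ 0.25  0.28  1.27 -0.    1.6   1.82]
0.25 0.79 [0.615 0.231 0.25 ] [ 0.28  0.27  1.27 -0.    1.6   1.07]
0.25 1.57 [0.598 0.239 0.25 ] [0.3  0.24 1.31 0.   1.59 0.3 ]
0.25 2.36 [0.58  0.232 0.25 ] [ 0.3   0.19  1.37  0.    1.59 -0.49]
```

```bash
cat >> h.py <<'E'
H=np.array(r.camera_model('wrist')['hand_eye'])
def lookat(t,direc,D,qref=None,top=3):
    direc=np.array(direc,float)/np.linalg.norm(direc); q0=r.get_state()['qpos'] if qref is None else qref
    z=-direc; x=np.cross(z,[0,0,1.]) if abs(z[2])<.99 else np.array([0,-1.,0]); x/=np.linalg.norm(x); y=np.cross(z,x)
    out=[]
    for a in np.arange(0,2*np.pi,np.pi/8):
        Rc=np.c_[x,y,z]@Ro.from_euler('z',a).as_matrix(); Rt=Rc@H[:3,:3].T; C=np.array(t)+D*direc; p=C-Rt@H[:3,3]
        o=Ro.from_matrix(Rt).as_rotvec(); q=r.solve_ik(p,o)
        if q is not None: out.append((np.abs(np.array(q)-q0).max(),a,p,o,q,Rt))
    return sorted(out,key=lambda e:e[0])[:top]
E
python3 - <<'E'
from h import *
for n,t,d,D in [('camA',(.58,.21,.1),(-.45,0,1),.3),('camB',(.58,.21,.1),(-.1,-1,.8),.32),('camB2',(.58,.21,.1),(-.1,-1,.5),.32),('camB3',(.58,.21,.1),(-.6,-.8,.6),.32),('blk',(.64,-.217,.05),(0,0,1),.3),('blk2',(.64,-.217,.05),(-.6,.3,1),.3)]:
    for e in lookat(t,d,D): print(n,round(e[0],2),round(e[1],2),e[2].round(3),np.round(e[4],2),'toolz',e[5][:,2].round(2))
E
```

```text
camA 0.9 3.93 [0.549 0.191 0.217] [ 0.14 -0.19  1.84  0.16  1.25 -0.71] toolz [ 0.22  0.19 -0.96]
camA 0.91 3.53 [0.554 0.2   0.219] [ 0.22 -0.09  1.73  0.07  1.32 -0.99] toolz [ 0.17  0.1  -0.98]
camA 0.93 5.11 [0.522 0.185 0.205] [ 0.12 -0.57  2.23  0.24  0.95  0.37] toolz [ 0.49  0.25 -0.84]
camB 1.5 5.5 [0.588 0.088 0.172] [-0.45  0.56  1.45  0.89  1.82 -1.33] toolz [-0.1   0.89 -0.45]
camB 1.55 5.89 [0.579 0.085 0.167] [-0.5   0.51  1.56  0.95  1.77 -1.01] toolz [-0.01  0.91 -0.41]
camB 1.55 1.57 [0.542 0.104 0.186] [-0.5  -0.12  2.09  0.95  1.38  1.  ] toolz [ 0.34  0.72 -0.6 ]
camB2 1.55 5.5 [0.586 0.075 0.145] [-0.51  0.74  1.4   1.    1.9  -1.46] toolz [-0.09  0.96 -0.26]
camB2 1.6 5.89 [0.578 0.074 0.14 ] [-0.55  0.71  1.5   1.05  1.87 -1.13] toolz [-0.01  0.98 -0.21]
camB2 1.61 1.96 [0.543 0.093 0.171] [-0.57  0.02  2.05  1.01  1.45  1.31] toolz [ 0.33  0.79 -0.52]
camB3 1.67 5.11 [0.526 0.095 0.163] [-0.63  0.11  2.07  1.08  1.53 -1.7 ] toolz [ 0.33  0.85 -0.41]
camB3 1.72 5.5 [0.518 0.095 0.156] [-0.67  0.12  2.15  1.16  1.52 -1.43] toolz [ 0.4   0.85 -0.33]
camB3 1.76 5.89 [0.509 0.097 0.15 ] [-0.71  0.08  2.26  1.24  1.5  -1.13] toolz [ 0.49  0.82 -0.28]
blk 1.49 3.53 [ 0.665 -0.227  0.17 ] [-0.4   0.74  0.82 -0.    1.85 -1.58] toolz [-0.25  0.1  -0.96]
blk 1.51 3.93 [ 0.66  -0.236  0.17 ] [-0.46  0.7   0.88  0.09  1.82 -1.24] toolz [-0.19  0.19 -0.96]
blk 1.54 0.0 [ 0.613 -0.218  0.17 ] [-0.49  0.05  1.69  0.14  1.17  1.04] toolz [ 0.27  0.   -0.96]
blk2 1.43 3.14 [ 0.601 -0.197  0.164] [-0.38 -0.05  1.81 -0.03  1.07 -1.48] toolz [ 0.28 -0.14 -0.95]
blk2 1.53 3.53 [ 0.595 -0.205  0.163] [-0.48 -0.09  1.85  0.13  1.04 -1.27] toolz [ 0.34 -0.06 -0.94]
blk2 1.54 5.89 [ 0.557 -0.188  0.135] [-0.49 -0.57  2.49  0.32  0.41  0.88] toolz [ 0.71 -0.24 -0.66]
```

Run:
```python
from h import *
import pickle
S={}
def go(n,t,d,D,a):
    e=min(lookat(t,d,D,top=99),key=lambda e:abs(e[1]-a)); r.move_joints(e[4]); r.pause(.15)
    st=r.get_state(); im=r.snapshot('wrist'); S[n]=(st,im); save(n,im); print(n,st['time'],np.linalg.norm(st['qd']).round(4))
go('camA',(.58,.21,.1),(-.45,0,1),.34,3.53)
go('camB',(.58,.21,.1),(-.1,-1,.8),.34,5.5)
go('blk1',(.64,-.217,.05),(0,0,1),.3,3.53)
go('blk2',(.64,-.217,.05),(-.6,.3,1),.3,3.14)
pickle.dump(S,open('S.pkl','wb'))
cv2.imwrite('pics/ab.png',cv2.resize(np.hstack([S['camA'][1],S['camB'][1]])[:,:,::-1],(800,300)))
```

```text
camA 1.9333 0.0038
camB 3.0167 0.0115
blk1 4.35 0.0081
blk2 5.5833 0.0077
```

View pics/camA.png

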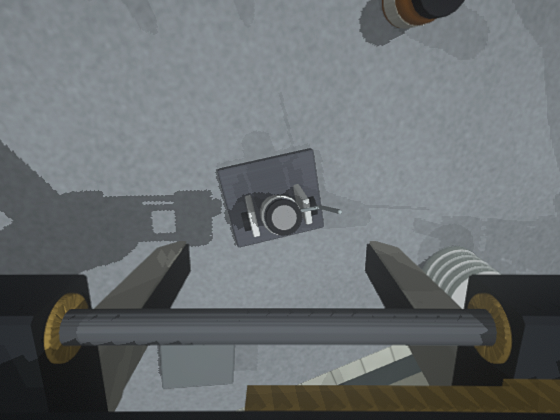

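View pics/camB.png

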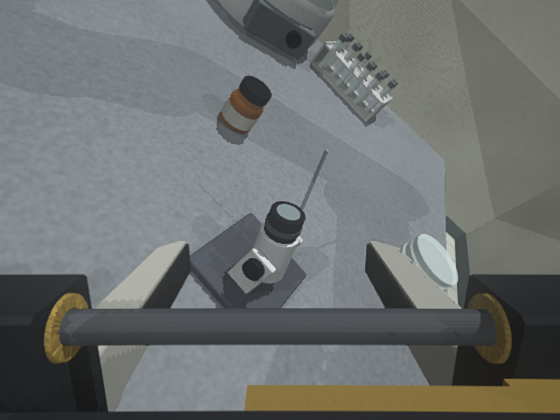

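View pics/blk2.png

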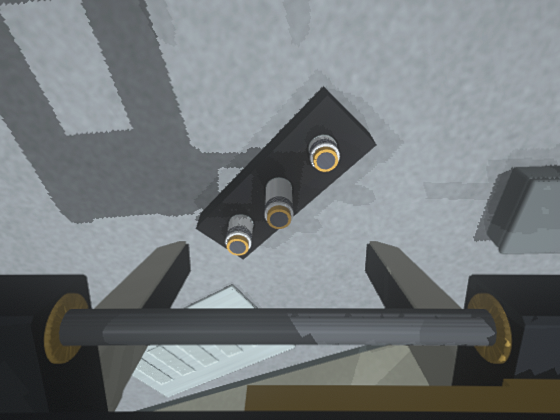

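camA shows the glass at about (283,216), the rod tip at about (340,211) and the foot corners at (217,170), (314,149), (238,246). camB shows the glass at about (289,212) and the rod tip at about (325,152). blk2 shows orange-ringed tops at (238,243), (279,216) and (324,158), and the middle one looks tallest.

```bash
cat > m.py <<'E'
from h import *
import pickle
S=pickle.load(open('S.pkl','rb'))
for n in('blk1','blk2'):
    st,im=S[n]; hsv=cv2.cvtColor(im,cv2.COLOR_RGB2HSV)
    m=cv2.inRange(hsv,(8,110,90),(28,255,255)); m[262:]=0
    k,l,s,c=cv2.connectedComponentsWithStats(cv2.morphologyEx(m,cv2.MORPH_CLOSE,np.ones((5,5))))
    for i in range(1,k):
        if s[i,4]>20:
            pts=np.argwhere(l==i)[:,::-1].astype(np.float32); (x,y),(a,b),_=cv2.fitEllipse(cv2.convexHull(pts))
            print(n,round(x,1),round(y,1),round(a,1),round(b,1),s[i,4])
a=S['camA'][1];b=S['camB'][1]
A=cv2.resize(a[130:250,200:360],None,fx=5,fy=5,interpolation=cv2.INTER_CUBIC)
B=cv2.resize(b[140:300,190:340],None,fx=4,fy=4,interpolation=cv2.INTER_CUBIC)[:600]
save('zA',A);save('zB',B)
E
python3 m.py
```

```text
blk1 324.0 162.1 21.7 22.7 163
blk1 277.9 205.7 23.6 24.0 177
blk1 230.0 250.9 22.5 23.3 165
blk2 325.0 159.2 24.5 24.8 225
blk2 278.3 217.2 22.2 23.5 184
blk2 237.4 245.4 19.4 22.1 165
```

```bash
sleep 1
```

```text
(no output)
```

View pics/zA.png

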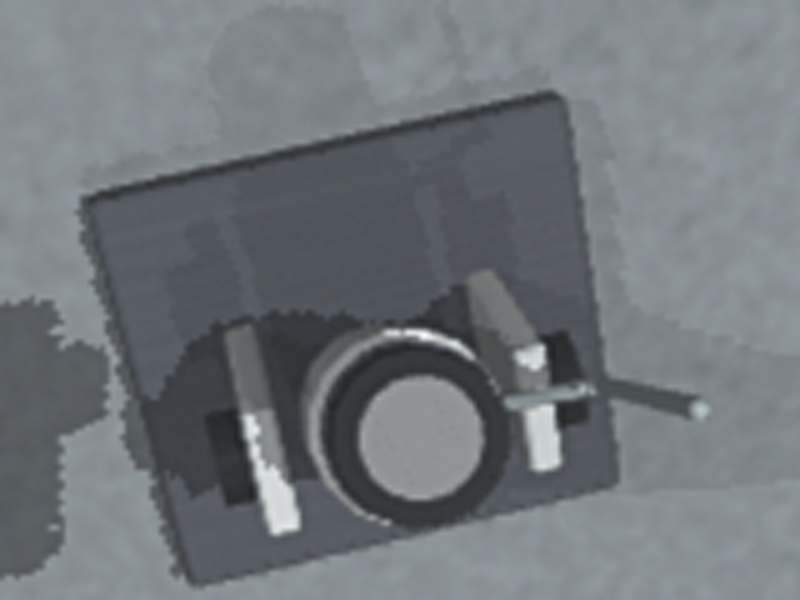

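View pics/zB.png

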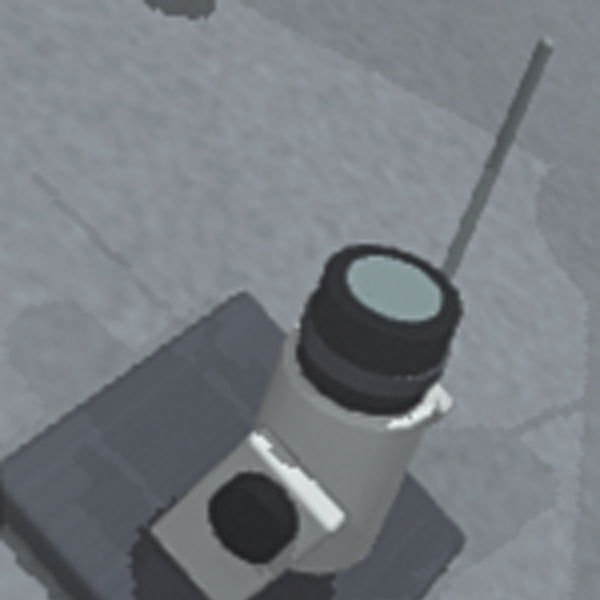

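zA (scale 5, offset 200,130): glass centre (421,437), rod tip (700,409), foot top corners (92,206), (563,100), (620,482), (195,582). zB (scale 4, offset 190,140): glass centre (396,288), rod tip (546,42).

```bash
cat > m2.py <<'E'
from h import *
import pickle
S=pickle.load(open('S.pkl','rb'))
cs={k:cam('wrist',S[k][0]) for k in S}
pa=lambda x,y:(200+(x+.5)/5-.5,130+(y+.5)/5-.5)
pb=lambda x,y:(190+(x+.5)/4-.5,140+(y+.5)/4-.5)
G,e1=tri(ray(cs['camA'],*pa(421,437)),ray(cs['camB'],*pb(396,288)))
T,e2=tri(ray(cs['camA'],*pa(700,409)),ray(cs['camB'],*pb(546,42)))
print('glass',G.round(4),np.round(e1,4),'tip',T.round(4),np.round(e2,4))
F=np.array([plane(cs['camA'],*pa(*p),.012) for p in[(92,206),(563,100),(620,482),(195,582)]])
print(F.round(4),[np.linalg.norm(F[i]-F[i-1]).round(4) for i in range(4)])
c=F.mean(0); print('foot c',c.round(4))
y=(F[1]+F[2]-F[0]-F[3])/2; x=(F[2]+F[3]-F[0]-F[1])/2
print('edge angles',np.degrees(np.arctan2(y[1],y[0])),np.degrees(np.arctan2(x[1],x[0])))
P={}
for n,(u,v),(u2,v2) in[('r',(324,162.1),(325,159.2)),('m',(277.9,205.7),(278.3,217.2)),('l',(230,250.9),(237.4,245.4))]:
    X,e=tri(ray(cs['blk1'],u,v),ray(cs['blk2'],u2,v2)); P[n]=X; print(n,X.round(4),np.round(e,4))
E
python3 m2.py
```

```text
glass [0.5924 0.2126 0.1039] [0.0001 0.0001] tip [0.5799 0.2574 0.1588] [0.0003 0.0003]
[[0.5475 0.1613 0.012 ]
 [0.5678 0.2764 0.012 ]
 [0.6732 0.2581 0.012 ]
 [0.652  0.1433 0.012 ]] [np.float64(0.1061), np.float64(0.1169), np.float64(0.107), np.float64(0.1168)]
foot c [0.6101 0.2098 0.012 ]
edge angles 79.73757412990834 -9.78841150724175
r [ 0.6194 -0.1632  0.0479] [0. 0.]
m [ 0.6394 -0.2158  0.0714] [0.0001 0.0001]
l [ 0.6594 -0.2681  0.0588] [0. 0.]
```

```bash
cat > ba.py <<'E'
from m2 import *
from scipy.optimize import least_squares
def wcam(st,d):
    K,k1,_,_=cam('wrist',st); Rt=Ro.from_rotvec(st['tcp_rot']).as_matrix()
    return K,k1,Rt@H[:3,:3]@Ro.from_rotvec(d[3:]).as_matrix(),Rt@(H[:3,3]+d[:3])+st['eef_pos']
def model(p):
    bx,by,bw,fx,fy,fw,t,px=p[6:14]
    q={}
    for n,s,h in(('r',1,.050),('m',0,.074),('l',-1,.061)): q[n]=np.array([bx-np.sin(bw)*.056*s,by+np.cos(bw)*.056*s,h])
    Rf=Ro.from_euler('z',fw).as_matrix(); f=np.array([fx,fy,0])
    z=np.array([-np.sin(t),0,np.cos(t)]); pv=np.array([px,0,.052])
    q['G']=f+Rf@(pv+.055*z); q['T']=f+Rf@(pv+.115*z+[0,.042,0]); q['F']=f+Rf@(pv+.115*z); q['z']=Rf@z; q['y']=Rf[:,1]
    for i,(a,b) in enumerate([(-.055,-.06),(-.055,.06),(.055,.06),(.055,-.06)]): q[i]=f+Rf@[a,b,.012]
    return q
obs=[('blk1','r',324,162.1,.4),('blk2','r',325,159.2,.4),('blk1','m',277.9,205.7,.4),('blk2','m',278.3,217.2,.4),('blk1','l',230,250.9,.4),('blk2','l',237.4,245.4,.4),
 ('camA','G',*pa(421,437),.3),('camB','G',*pb(396,288),.3),('camA','T',*pa(700,409),.3),('camB','T',*pb(546,42),.3)]
obs+=[('camA',i,*pa(*c),1.) for i,c in enumerate([(92,206),(563,100),(620,482),(195,582)])]
def res(p):
    q=model(p); o=[]
    for v,n,x,y,s in obs: o+=list((proj(wcam(S[v][0],p[:6]),q[n])-[x,y])/s)
    return np.r_[o,p[:3]/.0015,p[3:6]/.003,p[13]/PX]
def run(px):
    global PX; PX=px
    return least_squares(res,np.r_[np.zeros(6),.64,-.216,.36,.61,.21,-.17,.34,0],x_scale=np.r_[[.001]*3,[.003]*3,[.01]*8])
if __name__=='__main__':
  for px in(.0005,.01):
    s=run(px); q=model(s.x); print(px,'d',s.x[:6].round(4),'cost',s.cost.round(2)); cv=np.sqrt(np.diag(np.linalg.inv(s.jac.T@s.jac)))
    print(' p',s.x[6:].round(4),'sd',cv[6:].round(4),'tilt',np.degrees(s.x[12]).round(2)); print(' G',q['G'].round(4),'F',q['F'].round(4),'m',q['m'].round(4)); print((s.fun[:28]*np.repeat([o[4] for o in obs],2)).round(1))
E
python3 ba.py
```

```text
glass [0.5924 0.2126 0.1039] [0.0001 0.0001] tip [0.5799 0.2574 0.1588] [0.0003 0.0003]
[[0.5475 0.1613 0.012 ]
 [0.5678 0.2764 0.012 ]
 [0.6732 0.2581 0.012 ]
 [0.652  0.1433 0.012 ]] [np.float64(0.1061), np.float64(0.1169), np.float64(0.107), np.float64(0.1168)]
foot c [0.6101 0.2098 0.012 ]
edge angles 79.73757412990834 -9.78841150724175
r [ 0.6194 -0.1632  0.0479] [0. 0.]
m [ 0.6394 -0.2158  0.0714] [0.0001 0.0001]
l [ 0.6594 -0.2681  0.0588] [0. 0.]
0.0005 d [-0.0001  0.0017 -0.0022 -0.0016  0.0025 -0.001 ] cost 19.57
 p [ 6.409e-01 -2.138e-01  3.658e-01  6.138e-01  2.111e-01 -1.794e-01
  3.586e-01  5.000e-04] sd [0.0008 0.0006 0.0044 0.0011 0.0007 0.0076 0.0061 0.0004] tilt 20.54
 G [0.5953 0.2144 0.1035] F [0.5746 0.2182 0.1597] m [ 0.6409 -0.2138  0.074 ]
[-0.2 -0.5 -0.2  0.8  0.1 -0.6  0.2  0.8  0.1 -0.6  0.1  0.4  0.1  0.3
 -0.1 -0.1 -0.1  0.1  0.2 -0.7 -0.9 -0.1  1.   0.   0.3  1.5 -1.2  2.1]
0.01 d [-0.0005  0.0021 -0.0022 -0.0011  0.0024 -0.0011] cost 17.58
 p [ 0.6414 -0.2135  0.3658  0.6132  0.2115 -0.1825  0.3637  0.002 ] sd [0.0008 0.0007 0.0044 0.0012 0.0008 0.0077 0.0066 0.0009] tilt 20.84
 G [0.5959 0.2147 0.1034] F [0.5749 0.2186 0.1595] m [ 0.6414 -0.2135  0.074 ]
[-0.2 -0.4 -0.2  0.7  0.1 -0.6  0.2  0.8  0.1 -0.6  0.1  0.3  0.2  0.5
 -0.1 -0.  -0.1 -0.   0.1 -0.6 -1.1 -1.   1.  -0.6  0.1  1.1 -1.5  1.5]
```

```bash
sed -i 's/^print/if __name__=="__main__": print/; s/; print(n,X.round(4),np.round(e,4))//; s/; print(.foot c.,c.round(4))//' m2.py
python3 - <<'E'
from ba import *
s=run(.0007); q=model(s.x); bw=s.x[8]
for sg in(1,-1):
    y=sg*np.array([np.cos(bw),np.sin(bw),0]); z=np.array([0,0,-1.]); R=np.c_[np.cross(y,z),y,z]
    p=q['m']*[1,1,0]+[0,0,.033]; print('grasp',sg,np.round(r.solve_ik(p,Ro.from_matrix(R).as_rotvec()),2) if r.solve_ik(p,Ro.from_matrix(R).as_rotvec()) is not None else None)
z=-q['z']; p=q['F']-z*.025
for a in np.arange(0,360,30):
    y0=q['y']; R=np.c_[np.cross(y0,z),y0,z]@Ro.from_euler('z',a,degrees=True).as_matrix()
    k=r.solve_ik(p,Ro.from_matrix(R).as_rotvec()); k2=r.solve_ik(p-z*.1,Ro.from_matrix(R).as_rotvec())
    if k is not None: print('fin',a,np.round(k,2),k2 is not None)
for e in lookat((.64,-.217,.05),(0,0,1),.3,top=8): print(round(e[0],2),round(e[1],2),e[2].round(3),np.round(e[4],2))
E
```

```text
Traceback (most recent call last):
  File "ba.py", line 24, in run
    return least_squares(res,np.r_[np.zeros(6),.64,-.216,.36,.61,.21,-.17,.34,0],x_scale=np.r_[[.001]*3,[.003]*3,[.01]*8])
  File "ba.py", line 20, in res
    for v,n,x,y,s in obs: o+=list((proj(wcam(S[v][0],p[:6]),q[n])-[x,y])/s)
                                        ~~~~^^^^^^^^^^^^^^^
  File "ba.py", line 4, in wcam
    K,k1,_,_=cam('wrist',st); Rt=Ro.from_rotvec(st['tcp_rot']).as_matrix()
             ~~~^^^^^^^^^^^^
  File "h.py", line 6, in cam
    m=r.camera_model(name); K=np.array(m['intrinsics'])
ValueError: time passes only in moves, steps and waits
```

```bash
sed -i "s/    m=r.camera_model(name); K=/    m=MOD.setdefault(name,None) or MOD.update({name:r.camera_model(name)}) or MOD[name]; K=/; s/^def save/MOD={}\ndef save/" h.py
python3 - <<'E'
from ba import *
s=run(.0007); q=model(s.x); bw=s.x[8]
for sg in(1,-1):
    y=sg*np.array([np.cos(bw),np.sin(bw),0]); z=np.array([0,0,-1.]); R=np.c_[np.cross(y,z),y,z]
    p=q['m']*[1,1,0]+[0,0,.033]; k=r.solve_ik(p,Ro.from_matrix(R).as_rotvec()); print('grasp',sg,None if k is None else np.round(k,2))
z=-q['z']; p=q['F']-z*.025
for a in np.arange(0,360,30):
    y0=q['y']; R=np.c_[np.cross(y0,z),y0,z]@Ro.from_euler('z',a,degrees=True).as_matrix()
    k=r.solve_ik(p,Ro.from_matrix(R).as_rotvec()); k2=r.solve_ik(p-z*.1,Ro.from_matrix(R).as_rotvec())
    if k is not None: print('fin',a,np.round(k,2),k2 is not None)
for e in lookat((.64,-.217,.05),(0,0,1),.3,top=8): print(round(e[0],2),round(e[1],2),e[2].round(3),np.round(e[4],2))
E
```

```text
grasp 1 [-0.4   0.48  1.42 -0.    1.24 -0.76]
grasp -1 [-0.4   0.48  1.42 -0.    1.24  2.38]
fin 0 [ 0.41 -0.11  1.84 -0.22  1.12 -0.92] True
fin 30 [ 0.41 -0.11  1.84 -0.22  1.12 -0.39] True
fin 60 [ 0.41 -0.11  1.84 -0.22  1.12  0.13] True
fin 90 [ 0.41 -0.11  1.84 -0.22  1.12  0.65] True
fin 120 [ 0.41 -0.11  1.84 -0.22  1.12  1.18] True
fin 150 [ 0.41 -0.11  1.84 -0.22  1.12  1.7 ] True
fin 180 [ 0.41 -0.11  1.84 -0.22  1.12  2.23] True
fin 270 [ 0.41 -0.11  1.84 -0.22  1.12 -2.49] True
fin 300 [ 0.41 -0.11  1.84 -0.22  1.12 -1.96] True
fin 330 [ 0.41 -0.11  1.84 -0.22  1.12 -1.44] True
0.82 4.32 [ 0.651 -0.242  0.17 ] [-0.52  0.62  0.99  0.17  1.74 -0.9 ]
0.86 2.75 [ 0.665 -0.206  0.17 ] [-0.28  0.65  0.95 -0.17  1.75 -2.26]
0.91 4.71 [ 0.641 -0.244  0.17 ] [-0.56  0.51  1.15  0.23  1.63 -0.57]
0.93 3.93 [ 0.66  -0.236  0.17 ] [-0.46  0.7   0.88  0.09  1.82 -1.24]
0.96 3.14 [ 0.667 -0.216  0.17 ] [-0.34  0.72  0.85 -0.09  1.83 -1.92]
0.98 3.53 [ 0.665 -0.227  0.17 ] [-0.4   0.74  0.82 -0.    1.85 -1.58]
1.12 2.36 [ 0.659 -0.197  0.17 ] [-0.24  0.55  1.1  -0.23  1.64 -2.6 ]
1.26 5.11 [ 0.63  -0.242  0.17 ] [-0.59  0.38  1.31  0.27  1.51 -0.22]
```

```bash
cat >> ba.py <<'E'
def rings(im):
    m=cv2.inRange(cv2.cvtColor(im,cv2.COLOR_RGB2HSV),(8,110,90),(28,255,255)); m[262:]=0
    k,l,s,c=cv2.connectedComponentsWithStats(cv2.morphologyEx(m,cv2.MORPH_CLOSE,np.ones((5,5))))
    return [cv2.fitEllipse(cv2.convexHull(np.argwhere(l==i)[:,::-1].astype(np.float32)))[0] for i in range(1,k) if 80<s[i,4]<400]
def addrings(n):
    q=model(np.r_[np.zeros(6),.641,-.2138,.366,.61,.21,-.18,.36,0]); c=wcam(S[n][0],np.zeros(6))
    for e in rings(S[n][1]):
        for k in'rml':
            if np.linalg.norm(proj(c,q[k])-e)<12: obs.append((n,k,*e,.4))
if 'blk3' in S: addrings('blk3')
E
sed -i '/^if __name__/,/^    print/{H;d}' ba.py
cat >> ba.py <<'E'
if __name__=='__main__':
  for px in(.0005,.01):
    s=run(px); q=model(s.x); print(px,'d',s.x[:6].round(4),'cost',s.cost.round(2)); cv=np.sqrt(np.diag(np.linalg.inv(s.jac.T@s.jac)))
    print(' p',s.x[6:].round(4),'sd',cv[6:].round(4),'tilt',np.degrees(s.x[12]).round(2)); print(' G',q['G'].round(4),'F',q['F'].round(4),'m',q['m'].round(4)); print((s.fun[:2*len(obs)]*np.repeat([o[4] for o in obs],2)).round(1))
E
python3 - <<'E'
from ba import *
e=min(lookat((.64,-.217,.05),(0,0,1),.3,top=99),key=lambda e:abs(e[1]-.39)); print(e[4])
r.move_joints(e[4]); r.pause(.2); st=r.get_state(); im=r.snapshot('wrist'); S['blk3']=(st,im); save('blk3',im); pickle.dump(S,open('S.pkl','wb')); print(st['time'],rings(im))
E
python3 ba.py
```

```text
[-0.4065411   0.02736406  1.71246706  0.00428003  1.12997646  1.55600825]
8.4 [(322.3316345214844, 161.86123657226562), (274.33294677734375, 207.0993194580078), (228.72027587890625, 250.24681091308594)]
0.0005 d [ 0.0006 -0.0008 -0.0019 -0.0007  0.0005 -0.0004] cost 21.92
 p [ 6.394e-01 -2.149e-01  3.651e-01  6.120e-01  2.098e-01 -1.788e-01
  3.567e-01  4.000e-04] sd [0.0001 0.0001 0.0039 0.0006 0.0003 0.0074 0.0057 0.0004] tilt 20.44
 G [0.5934 0.2132 0.1035] F [0.5728 0.2169 0.1598] m [ 0.6394 -0.2149  0.074 ]
[-0.1 -0.6 -0.2  0.9  0.  -0.8  0.1  1.   0.1 -0.8  0.   0.6  0.1  0.1
 -0.2  0.1 -0.1 -0.   0.4 -0.6 -1.  -0.3  1.1 -0.3  0.6  1.3 -1.   2.
 -0.3  0.1  0.  -0.1  0.  -0.1]
0.01 d [ 0.0005 -0.0008 -0.0019 -0.0003  0.0003 -0.0004] cost 20.93
 p [ 0.6394 -0.2149  0.3651  0.6112  0.21   -0.1804  0.3595  0.0013] sd [0.0001 0.0001 0.0039 0.0008 0.0003 0.0075 0.006  0.0008] tilt 20.6
 G [0.5935 0.2132 0.1035] F [0.5728 0.217  0.1596] m [ 0.6394 -0.2149  0.074 ]
[-0.1 -0.6 -0.2  0.9  0.  -0.8  0.1  1.   0.1 -0.8  0.   0.6  0.1  0.2
 -0.1  0.2 -0.1 -0.1  0.3 -0.5 -1.1 -0.9  1.1 -0.8  0.5  1.  -1.2  1.6
 -0.3  0.1  0.  -0.1  0.  -0.1]
```

Run:
```python
from ba import *
s=run(.0007); q=model(s.x); bw=s.x[8]
y=np.array([np.cos(bw),np.sin(bw),0]); z=np.array([0,0,-1.]); o=Ro.from_matrix(np.c_[np.cross(y,z),y,z]).as_rotvec()
p=q['m']*[1,1,0]
r.move_ptp(p+[0,0,.13],o); r.move_linear(p+[0,0,.033],feed=.1); r.pause(.1); a=r.get_state(); print(a['time'],a['eef_pos']-p,a['contact_force'].round(1))
r.command_gripper(0.0,30); r.pause(.2); a=r.get_state(); print(a['time'],a['eef_pos']-p,a['contact_force'].round(2),a['wrist_torque'].round(2),a['width'],a['finger_force'])
```

```text
11.6667 [ 0.00082351 -0.00033499  0.03424929] [-0.1 -0.3 -0.9]
12.95 [ 7.11431362e-06 -8.39612378e-07  3.29863693e-02] [ 0.35  0.86 -0.26] [ 0.01 -0.01  0.05] 0.023519923758617053 29.99566376209259
```

Run:
```python
from ba import *
s=run(.0007); q=model(s.x)
st=r.get_state(); r.move_linear(st['eef_pos']+[0,0,.03],feed=.06); r.move_linear(st['eef_pos']+[0,0,.19],feed=.2)
a=r.get_state(); print(a['time'],a['width'],a['contact_force'].round(2))
z=-q['z']; y=q['y']; o=Ro.from_matrix(np.c_[np.cross(y,z),y,z]).as_rotvec()
r.move_ptp(q['F']-z*(.025+.06),o); r.pause(.3)
st=r.get_state(); im=r.snapshot('wrist'); S['st1']=(st,im); pickle.dump(S,open('S.pkl','wb')); save('st1',im); print(st['time'],st['width'],st['contact_force'].round(2),st['eef_pos']-(q['F']-z*.085))
c=wcam(st,s.x[:6]); print('pred G',proj(c,q['G']),'T',proj(c,q['T']),'front lens',proj(c,st['eef_pos']+z*.025))
```

```text
14.55 0.022787299836221114 [-0.61 -0.2  -2.71]
16.5 0.023724945879269866 [-0.34 -0.24 -1.36] [ 3.42156381e-04 -5.55745613e-04 -6.51112383e-05]
pred G [277.90782709 192.41622086] T [332.15296886 210.35702763] front lens [277.42701801 238.78601672]
```

View pics/st1.png

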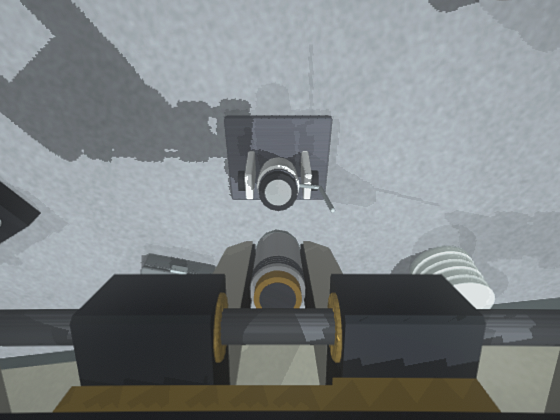

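st1 shows the objective held straight between the pads, its far edge around (278,235). The glass is at about (278,191), where I predicted (278,192), and the rod tip is at about (331,210), predicted (332,210). I'll measure both precisely and refit.

Run:
```python
from ba import *
def glass(n,u,v):
    im=S[n][1]; g=cv2.cvtColor(im,cv2.COLOR_RGB2GRAY); 
    b=(np.abs(im.astype(int)-np.median(im[v-2:v+3,u-2:u+3].reshape(-1,3),0)).max(1 if 0 else 2)<22).astype(np.uint8)
    _,l,s,c=cv2.connectedComponentsWithStats(b,connectivity=4); k=l[v,u]
    e=cv2.fitEllipse(cv2.convexHull(np.argwhere(l==k)[:,::-1].astype(np.float32))); print(n,e,s[k,4]); return e[0]
ga=glass('camA',283,217);gb=glass('camB',289,212);gs=glass('st1',278,192)
print(pa(421,437),pb(396,288))
im=S['st1'][1]; save('zst',cv2.resize(im[170:230,250:350],None,fx=8,fy=8,interpolation=cv2.INTER_CUBIC))
```

```text
camA ((283.6043395996094, 217.1103515625), (23.820920944213867, 24.11577033996582), 48.11650848388672) 461
camB ((288.2466125488281, 211.68679809570312), (13.442716598510742, 24.216421127319336), 112.21112060546875) 266
st1 ((277.7485046386719, 192.1876220703125), (25.08942985534668, 25.671619415283203), 83.14381408691406) 515
(283.8, 217.0) (288.625, 211.625)
```

View pics/zst.png

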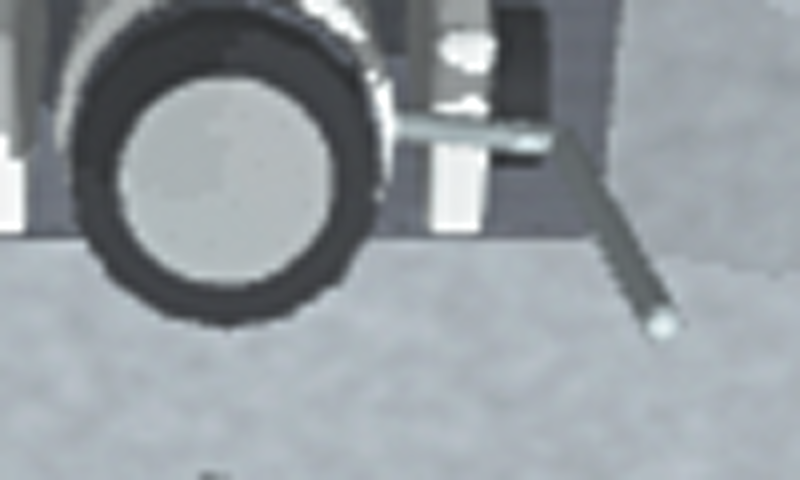

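The tip in zst is at (661,325), i.e. pixel (332.2,210.2), which matches the prediction. I'll add these to the fit, then check the held objective and move in.

```bash
cat > fin.py <<'E'
from ba import *
obs+=[('st1','G',277.75,192.19,.3),('st1','T',332.2,210.2,.3)]
s=run(.003); q=model(s.x); sd=np.sqrt(np.diag(np.linalg.inv(s.jac.T@s.jac)))
E
python3 - <<'E'
from fin import *
print(s.x.round(4),sd[6:].round(4),np.degrees(s.x[12]),q['G'].round(4),q['F'].round(4),(s.fun[12:20]*.3).round(2),(s.fun[2*len(obs)-4:2*len(obs)]*.3).round(2))
st,im=S['st1']; c=wcam(st,s.x[:6]); Rt=Ro.from_rotvec(st['tcp_rot']).as_matrix()
for h,rad in((0,5),(14,12)): print(h,[proj(c,st['eef_pos']+Rt@[rad*np.cos(a)/1e3,rad*np.sin(a)/1e3,.025-h/1e3]).round(1) for a in(0,np.pi/2,-np.pi/2)])
g=im[220:250,277].astype(int).sum(1)//3; print(g)
m=cv2.inRange(cv2.cvtColor(im,cv2.COLOR_RGB2HSV),(8,110,90),(28,255,255)); m[:262]=0;m[312:]=0;m[:,:250]=0;m[:,308:]=0
v,u=np.nonzero(m); print('ring u',u.min(),u.max(),'v',v.min(),v.max(),[proj(c,st['eef_pos']+Rt@[.01*np.cos(a),.01*np.sin(a),.025-.066]).round(1) for a in(0,np.pi,np.pi/2,-np.pi/2)])
z=-q['z']; y=q['y']; R=np.c_[np.cross(y,z),y,z]; o=Ro.from_matrix(R).as_rotvec(); tgt=q['F']-z*.025
r.move_ptp(tgt-z*.03,o); r.move_linear(tgt,feed=.04,rotation=o); r.pause(1.)
st=r.get_state(); im=r.snapshot('wrist'); S['end']=(st,im); pickle.dump(S,open('S.pkl','wb')); save('end',im)
print(st['time'],st['width'],st['finger_force'],st['contact_force'].round(2),st['eef_pos']-tgt,'rot err',(Ro.from_rotvec(st['tcp_rot']).inv()*Ro.from_rotvec(o)).magnitude())
E
```

```text
[ 3.000e-04  5.000e-04 -1.900e-03 -7.000e-04  6.000e-04 -5.000e-04
  6.394e-01 -2.149e-01  3.650e-01  6.112e-01  2.099e-01 -1.805e-01
  3.580e-01  1.200e-03] [0.0001 0.0001 0.0038 0.0008 0.0003 0.0071 0.0054 0.0008] 20.514639198493924 [0.5934 0.2132 0.1035] [0.5727 0.2169 0.1597] [ 0.04  0.17 -0.24  0.19 -0.09 -0.15  0.31 -0.55] [ 0.11  0.19 -0.02  0.04]
0 [array([277.5, 231. ]), array([285.7, 238.8]), array([269.2, 238.8])]
14 [array([277.5, 227.7]), array([298.6, 247.7]), array([256.3, 247.7])]
[179 182 185 187 184 180 179 180 186 159  96  88 107 102 101 101 100 102
 100 101 101 101 101 100 100 100 100 101 100  99]
ring u 254 300 v 272 307 [array([277.6, 274.2]), array([277.6, 316.8]), array([301.4, 295.9]), array([253.8, 295.9])]
18.7 0.023467224844237702 29.994810819625854 [-0.42 -0.92 -1.24] [-1.06745531e-05  2.84197727e-06 -1.27507440e-05] rot err 3.990130729454054e-05
```

View pics/end.png

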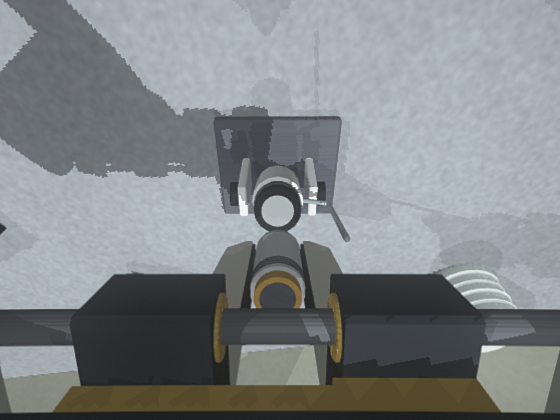

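Run:
```python
from fin import *
st,im=S['end']; c=wcam(st,s.x[:6]); Rt=Ro.from_rotvec(st['tcp_rot']).as_matrix()
P=lambda x,y,h:proj(c,st['eef_pos']+Rt@[x/1e3,y/1e3,.025-h/1e3])
for h,x in((14,12),(60,12),(60,10),(66,10)): print('pred',h,x,P(x,0,h).round(1))
print('px/mm x,h at h14',P(13,0,14)-P(12,0,14),P(12,0,15)-P(12,0,14),'h66',P(11,0,66)-P(10,0,66),P(10,0,67)-P(10,0,66))
for v in range(224,312): print(v,im[v,277].tolist(),end=' ; ' if v%4 else '\n')
m=cv2.inRange(cv2.cvtColor(im,cv2.COLOR_RGB2HSV),(8,110,60),(28,255,255))
print()
for v in range(268,312,2): 
    u=np.nonzero(m[v,245:312])[0]+245
    print(v,(u.min(),u.max(),len(u)) if len(u) else None, end=' ')
# barrel sides at rows
for v in (234,240,246,252): print('\n',v,im[v,248:308].mean(1).astype(int).tolist(),P(12,0,20)[1].round(1))
```

```text
pred 14 12 [277.5 227.7]
pred 60 12 [277.6 263.5]
pred 60 10 [277.6 267.7]
pred 66 10 [277.6 274.2]
px/mm x,h at h14 [ 0.00185573 -1.6971364 ] [0.00203198 0.59828252] h66 [ 0.00276867 -2.21259973] [0.00371167 1.13475037]
224 [181, 192, 194]
225 [186, 195, 198] ; 226 [150, 157, 160] ; 227 [75, 77, 81] ; 228 [62, 63, 68]
229 [68, 71, 74] ; 230 [89, 95, 96] ; 231 [89, 95, 95] ; 232 [105, 110, 112]
233 [101, 104, 107] ; 234 [101, 104, 106] ; 235 [100, 104, 105] ; 236 [100, 104, 105]
237 [100, 103, 105] ; 238 [100, 103, 104] ; 239 [100, 103, 105] ; 240 [101, 104, 106]
241 [100, 103, 105] ; 242 [100, 103, 105] ; 243 [101, 103, 105] ; 244 [100, 104, 106]
245 [98, 101, 103] ; 246 [99, 102, 104] ; 247 [100, 103, 104] ; 248 [99, 102, 103]
249 [99, 102, 104] ; 250 [99, 102, 104] ; 251 [100, 102, 104] ; 252 [99, 101, 103]
253 [98, 101, 103] ; 254 [101, 103, 105] ; 255 [90, 93, 95] ; 256 [60, 63, 66]
257 [69, 72, 75] ; 258 [60, 63, 66] ; 259 [62, 65, 68] ; 260 [59, 62, 65]
261 [67, 70, 73] ; 262 [61, 62, 66] ; 263 [90, 93, 94] ; 264 [97, 100, 102]
265 [98, 100, 102] ; 266 [116, 119, 122] ; 267 [1
[... 2093 characters left out ...]
 103, 102, 102, 102, 102, 101, 100, 100, 98, 116, 192, 195, 192, 189, 186, 186, 186, 188, 192, 194, 195] 231.4

 246 [103, 105, 105, 99, 61, 50, 66, 116, 133, 104, 98, 100, 99, 98, 100, 101, 102, 103, 102, 103, 104, 103, 104, 103, 103, 103, 102, 103, 103, 101, 102, 104, 103, 103, 102, 102, 103, 102, 101, 101, 102, 103, 103, 101, 102, 100, 99, 98, 97, 96, 106, 143, 110, 53, 49, 67, 101, 104, 103, 103] 231.4

 252 [104, 104, 94, 56, 54, 53, 54, 71, 99, 101, 100, 98, 98, 98, 99, 101, 102, 102, 103, 102, 103, 102, 102, 103, 102, 103, 102, 101, 101, 101, 101, 102, 102, 101, 102, 102, 102, 102, 102, 101, 102, 101, 102, 101, 101, 100, 100, 99, 98, 98, 98, 95, 58, 50, 52, 51, 61, 99, 104, 103] 231.4
```

```bash
cat > fin2.py <<'E'
import fin
from fin import *
PG=q0m=None
s0q=np.array([.6394,-.2149]); bw0=.365
obs2=[o if o[0]!='blk2' else (*o[:4],3.) for o in obs]
held=[(12,14,'v',229.2),(12,60,'v',265.4),(10,60,'v',269.9),(10,66,'v',276.6)]
def res2(p):
    qq=model(p); o=[]
    for v,n,x,y,sg in obs2: o+=list((proj(wcam(S[v][0],p[:6]),qq[n])-[x,y])/sg)
    st=S['end'][0]; Rt=Ro.from_rotvec(st['tcp_rot']).as_matrix(); c=wcam(st,p[:6])
    for x,h,_,v in held: o.append((proj(c,st['eef_pos']+Rt@[x/1e3+p[14],0,.025-h/1e3])[1]-v)/.4)
    link=(qq['m'][:2]-s0q)@[-np.sin(bw0),np.cos(bw0)]
    return np.r_[o,p[:3]/.0015,p[3:6]/.003,p[13]/.003,(p[14]-link)/.0003]
s2=least_squares(res2,np.r_[s.x,0],x_scale=np.r_[[.001]*3,[.003]*3,[.01]*8,.001])
q2=model(s2.x)
E
python3 - <<'E'
from fin2 import *
sd=np.sqrt(np.diag(np.linalg.inv(s2.jac.T@s2.jac)))
print('d',s2.x[:6].round(4),'\n',s2.x[6:].round(4),'\nsd',sd[6:].round(4),'tilt',np.degrees(s2.x[12]),'cost',s2.cost)
print('G',q2['G'].round(4),'F',q2['F'].round(4),'old F',q['F'].round(4),'m',q2['m'].round(4),'dx',s2.x[14])
n=2*len(obs2); print((s2.fun[:n]*np.repeat([o[4] for o in obs2],2)).round(1),(s2.fun[n:n+4]*.4).round(2),s2.fun[-1])
E
```

```text
d [ 0.001   0.0007 -0.0015 -0.0022 -0.0002 -0.0004] 
 [ 6.396e-01 -2.150e-01  3.643e-01  6.110e-01  2.099e-01 -1.805e-01
  3.589e-01  1.100e-03 -4.000e-04] 
sd [0.0001 0.0001 0.0041 0.0007 0.0003 0.0071 0.0051 0.0008 0.0002] tilt 20.56426633273129 cost 10.777413674371632
G [0.5931 0.2132 0.1035] F [0.5724 0.217  0.1597] old F [0.5727 0.2169 0.1597] m [ 0.6396 -0.215   0.074 ] dx -0.00036519941848240506
[-0.1  0.1 -0.2  1.6  0.  -0.   0.1  1.7  0.1 -0.1  0.   1.2  0.1  0.2
 -0.4  0.2 -0.1 -0.1  0.2 -0.6 -1.2 -0.8  1.1 -0.8  0.5  1.  -1.2  1.6
 -0.1  0.1  0.2 -0.1  0.1 -0.1  0.1  0.2  0.   0.1] [ 0.    0.15 -0.08 -0.18] -0.5040773898591097
```

The refit is consistent: about 0.4 mm offset in the grip and no tilt. I'll apply the sub-millimetre correction and hand in.

Run:
```python
from fin2 import *
z=-q2['z']; y=q2['y']; R=np.c_[np.cross(y,z),y,z]; o=Ro.from_matrix(R).as_rotvec(); tgt=q2['F']-z*.025-R[:,0]*s2.x[14]
r.move_linear(tgt,feed=.01,rotation=o); r.pause(.8)
st=r.get_state(); print(st['time'],st['width'],st['finger_force'],st['eef_pos']-tgt,np.abs(st['qd']).max())
c=wcam(st,s2.x[:6]); print(proj(c,q2['G']))
print(r.finish_job())
```

```text
19.8 0.023709928829613067 29.994845688343048 [-4.55718091e-06  1.62649153e-05 -7.56570017e-06] 0.003010529058254362
[277.3517718  211.63264496]
the job is handed in; nothing more can be done
None
```

I handed the job in at 19.8 s with the longest objective held still at 30 N, on the camera's axis 60 mm from its lens; my image fit puts the position within about 1 mm and the angle within about half a degree, and no verdict came back.

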